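# Unpin a light-tight sensor test box and hold its sprung lid at 60 degrees

### The job

A colleague is about to swap the sensor board in the light-tight test box and needs both hands inside. Pull the red-knobbed locking pin straight up out of its detent while the lid stays shut, and put it down in the blue parts tray, so that it cannot get lost; then raise the sprung lid by its bow handle and hold it open at 60 degrees. Finish while still holding the lid there (it has no stay and snaps shut if let go), and leave the other things on the bench alone.

Things in the scene. Friction and masses are not known exactly. Their poses are not given: they have to be found in the camera images.
- test_box: dark grey light-tight test box, 160 x 200 x 63 mm without its lid, fixed to the bench. Origin at the centre of its underside on the bench top; its x axis points from the front (the handle side, towards the robot) to the hinge side, y to its left, z up. Yaw varies
- pin_hole (a point): fixed point on the box frame, top centre of the pin hole when the lid is shut, on the aluminium lug (28 mm along y, 36 along x, top 65 mm above the bench) at the front of the lid, right of the handle: 101 mm in front of the box's centre, 62 mm to its right; axes as the box's. The lid's front edge, top 72 mm above the bench, is 15 mm behind it
- locking_pin: loose pin, 60 g, 50 mm long, upright in the hole: red knurled knob 22 mm across, 24 mm high, over a 10 mm steel shank 26 mm long. Origin at the shank's tip, z towards the knob (26 to 50 mm). In place the tip is 39 mm above the bench, the knob's underside on the lug. Two sprung balls grip its groove: about 8 to 16 N straight up frees it within 12 mm; it clears the lug after 26 mm
- pin_mid (a point): middle of the locking pin's length, 25 mm from either end, on its axis
- lid (a joint): angle of the lid, rad: 0 shut, grows as the front edge goes up (60 degrees = 1.047), stop at 1.75. Sprung hinges and its weight shut it from any angle: about 2 N at the handle
- lid_handle (a point): middle of the lid's bow handle (moves with the lid): a 10 mm round aluminium bar along the box's y axis, straight and free for 37 mm either side of this point, 40 mm in front of the lid's front edge, so a finger passes down behind it; 67 mm above the bench with the lid shut. Fixed to the lid and turns with it; it can turn between finger pads
- lid_hinge (a point): fixed point on the box straight behind the handle, 3 mm above the hinge axis (that runs along the box's y axis): 209 mm behind the handle's bar
- tray_blue: blue open parts tray, stuck down, 74 x 94 x 26 mm (inside 66 x 86 mm, floor 2 mm thick); origin at the centre of its underside, long side along its y axis. Stands left or right of the box
- tray_red: red open parts tray, stuck down, 72 x 94 x 24 mm; stands on the other side of the box; not to be used
- lens_cap_3: black lens cap, 69 mm across, 12 mm high, lying at the left; bystander
- battery_1: dark camera battery, 38 x 22 x 69 mm, standing at the left; bystander
- driver_red: red-handled screwdriver, 21 x 181 x 20 mm, lying at the front right; bystander
- tweezers: steel tweezers, 18 x 120 x 10 mm, lying at the front left; bystander

How it is judged:
By the outcome, as a careful person would: the job done as asked, in the order asked, and still so for the second after the job is handed in, while the arm keeps its last pose, push and grip.
It also fails if it takes over 54 s, if anything falls off the work surface, if the arm or the gripper's body presses on something with over 40 N, if the wrist force passes 120 N, or if a joint passes its speed limit or range.

### The arm

A 6-joint arm with a two-finger parallel gripper is mounted at the origin on a cart in front of the work surface, level with it; the furniture and walls round the work are solid. World frame = base frame: x ahead of the robot, y to its left, z up, the work surface at z = 0. Lengths are in m, angles in rad, forces in N, time in s.
With the tool pointing down it reaches from about 0.35 to 0.85 m from the base axis. Payload 8.1 kg.
Tool frame: the origin (TCP) lies at the very end of the fingers, on their centre line; the grasp point (between the pads) lies 19 mm behind it; z points along the fingers, y is the line along which they close (so a half turn about z gives the same grasp; the last joint's range is limited). The gripper opens to 93 mm and grips with 3 to 60 N. Pads are 15 mm wide; open, the fingers measure 128 mm over their backs; the gripper's body (75 mm by 188 mm) begins 65 mm behind the grasp point.
Start: joints at [1.217, 0.13, 1.488, -0, 1.523, -0.085], TCP at [0.159, 0.578, 0.219] pointing down, gripper open.
Joint ranges: [-2.96, 2.96], [-0.89, 2.26], [0.02, 2.5], [-1.34, 4.48], [0, 2.73], [-2.66, 2.66]. Speed limits (rad/s): [2.39, 2.39, 2.79, 3.14, 3.14, 3.14].

### API

Orientations are given as a rotation vector (axis times angle).
In Python, from plant import monitor, eyes, ticket gives the robot as it stands.
- The arm moves only by the tool arm_command, never from a script. Its argument "deltas" is a list that holds one entry, the list of rows, each a list of 6 numbers: the shift along the world's x, y, z in cm, then the turn, a rotation vector about the world's x, y, z in degrees. In form: [[[tx, ty, tz, rx, ry, rz], ...]]. A call has 1 to 12 rows; each row shifts and turns the commanded pose from where the row before left it; what a row does not reach is not made up. A row lasts 1/12 s, in which the tool goes at most 41.7 mm and 7.16 degrees, less where a joint would pass 70% of its speed; a pose out of reach is approached as far as the arm can. A call is refused whole if a number of a shift passes 4.17 or a number of a turn 7.16, either way. A call with a gripper value outside its range is refused whole. "gripper" is the opening, from -1 (shut) to 1 (fully open), set as the call begins (left out, the last holds). The fingers move at their own pace and stop on an object; "squeeze" is the grip in N (left out, the last holds). Time passes only in rows, so rows that do not move let the fingers close. It gives the time, the measured TCP pose, the force, the opening and the grip force at its end, in the units of the state.
- monitor.read_state(): the state, without advancing time (a new reading comes with each control period).
- eyes.read_camera(name): name is "side" or "top" or "wrist"; returns the picture (400x640x3 uint8, blue, green, red); there is no depth.
- eyes.camera_model(name): a dict with "fx", "fy", "cx", "cy" (pixels), "rvec" (rotation vector, rad) and "tvec" (3), from world to camera coordinates, as OpenCV has them. Camera axes: x right, y down, z forward; pixel columns grow to the right and rows downward; lengths in m; the calibration is good to about 2 mm. The wrist camera is an equidistant fisheye: a pixel r from the principal point sees the ray r / f radians off the axis. A picture is of the moment at which its call begins: read the wrist's pose just before it. camera_model takes no time and is no camera call; for the wrist camera it gives the pose at the moment of the call.
- ticket.close_job(): hands the job in; it is judged then, once.
The state is a dict: "t": time; "q": joint angles; "dq": joint speeds; "joint_torque": joint torques, N m; "tool_pos": TCP position; "orientation": TCP orientation; "force": force on the tool from outside, world axes, zero at the start; "wrist_torque": the same for the moment, N m; "opening": finger opening in m; "gripper_force": force on a finger pad.
Only numpy, scipy, OpenCV 4.12 (cv2) and the standard library are available. Lean on these libraries where they do the work, as an engineer would, in place of code of your own. Each camera call takes 0.05 s, during which the arm holds its last target. There are 200 camera calls.

## Working session

There is one attempt and no reset: what is moved stays moved. The work goes in short steps, Python scripts to look and compute and a tool call to move; the robot and the scene stay as the last step left them, time stands still between calls to the robot, and variables do not carry over. Pictures are saved under pics/ and viewed, at most 10 in all, crops included, and the job is handed in when it is done.

Besides the shell and the picture viewer there is one more tool, called after ">>>" by a JSON object that holds its "fn" and its "kwargs", one argument or row to a line. arm_command: Moves the arm, as the interface text tells. Its arguments: {"type":"object","properties":{"deltas":{"type":"array"},"gripper":{"type":"number"},"squeeze":{"type":"number"}},"required":["deltas"]}

```bash
mkdir -p pics
cat > h.py <<'E'
import numpy as np, cv2
from plant import monitor, eyes, ticket
R=lambda v: cv2.Rodrigues(np.array(v,float))[0]
def ray(m,u,v,wrist=False):
    x=(u-m['cx'])/m['fx'];y=(v-m['cy'])/m['fy']
    if wrist:
        r=np.hypot(x,y); d=np.array([x/r*np.sin(r),y/r*np.sin(r),np.cos(r)]) if r>1e-9 else np.array([0,0,1.])
    else: d=np.array([x,y,1.])
    Rm=R(m['rvec']); return -Rm.T@np.array(m['tvec']).ravel(), Rm.T@d
def onz(m,u,v,z,wrist=False):
    o,d=ray(m,u,v,wrist); return o+d*(z-o[2])/d[2]
def proj(m,p):
    c=R(m['rvec'])@np.array(p)+np.array(m['tvec']).ravel(); return m['fx']*c[0]/c[2]+m['cx'],m['fy']*c[1]/c[2]+m['cy']
def two(m1,a,m2,b):
    o1,d1=ray(m1,*a);o2,d2=ray(m2,*b);A=np.stack([d1,-d2],1);s=np.linalg.lstsq(A,o2-o1,rcond=None)[0]
    p,q=o1+d1*s[0],o2+d2*s[1];return (p+q)/2,np.linalg.norm(p-q)
E
python3 - <<'E'
from h import *
s=monitor.read_state();print({k:np.round(v,3).tolist() for k,v in s.items()})
for n in('top','side'):
    im=eyes.read_camera(n);cv2.imwrite(f'pics/{n}0.png',im);m=eyes.camera_model(n);print(n,m)
E
```

```text
{'t': 0.0, 'q': [1.217, 0.131, 1.489, -0.0, 1.523, -0.085], 'dq': [0.001, -0.0, 0.001, -0.0, 0.002, -0.001], 'joint_torque': [-0.002, -55.984, -49.176, 0.076, 0.036, -0.0], 'tool_pos': [0.159, 0.578, 0.218], 'orientation': [-0.421, -3.113, 0.003], 'force': [0.967, -0.744, -0.184], 'wrist_torque': [-0.018, 0.019, 0.067], 'gripper_force': 0.0, 'opening': 0.093}
top {'fx': 400.7699392413765, 'fy': 400.7699392413765, 'cx': 320.7862035409801, 'cy': 200.5427306361602, 'rvec': array([ 2.16989065, -2.14955587,  0.1155359 ]), 'tvec': array([0.02341303, 0.53795498, 1.00923578])}
side {'fx': 476.20515101819495, 'fy': 476.20515101819495, 'cx': 319.0293143002187, 'cy': 199.13702626948506, 'rvec': array([ 2.27814407, -0.13019624,  0.06360369]), 'tvec': array([-0.52618673,  0.10962515,  1.23645776])}
```

View pics/top0.png

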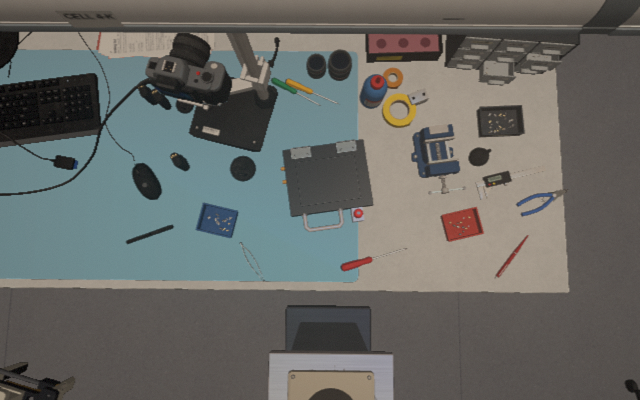

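View pics/side0.png

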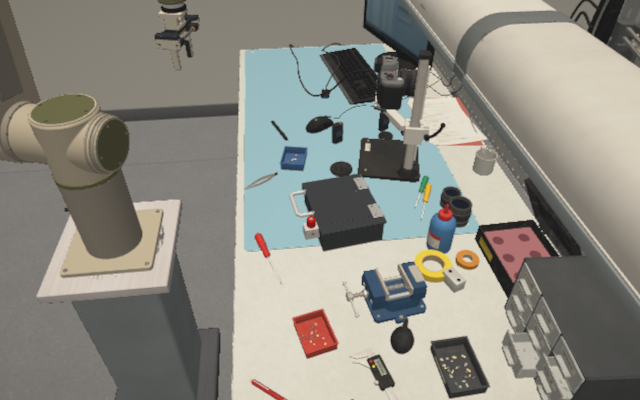

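The top view shows the box at about (328,178), the red knob at (358,213), the handle bar at (323,228) and the blue tray at (217,220). The side view shows the knob at (311,222), the handle at (297,203) and the blue tray at (294,158).

```bash
cat > m.py <<'E'
from h import *
ims={n:cv2.imread(f'pics/{n}0.png') for n in('top','side')};M={n:eyes.camera_model(n) for n in ims}
def blob(n,kind,box):
    im=ims[n];x0,y0,x1,y1=box;c=im[y0:y1,x0:x1].astype(int);b,g,r=c[...,0],c[...,1],c[...,2]
    k={'red':(r>110)&(r>2*g)&(r>2*b),'blue':(b>1.6*r)&(b>1.25*g)&(r<75),'white':(c.min(2)>150)}[kind]
    k=k.astype(np.uint8);N,L,S,C=cv2.connectedComponentsWithStats(k);i=1+np.argmax(S[1:,4])
    pts=np.argwhere(L==i)[:,::-1]+[x0,y0];return C[i]+[x0,y0],pts,S[i,4]
kt,_,a1=blob('top','red',(345,200,372,225));ks,_,a2=blob('side','red',(300,210,325,235))
print('knob',kt,a1,ks,a2,two(M['top'],kt,M['side'],ks),onz(M['top'],*kt,.082))
c,p,a=blob('top','blue',(190,195,245,245));rect=cv2.minAreaRect(p.astype(np.float32));print('tray',c,a,rect)
q=np.array([onz(M['top'],*x,.026) for x in cv2.boxPoints(rect)]);print(q.round(4),q.mean(0),np.linalg.norm(np.diff(q,axis=0),axis=1))
c,p,a=blob('side','blue',(270,140,315,175));print('tray side',c,onz(M['side'],*c,.015))
# box lid dark: top
im=ims['top'];g=im[125:230,270:385].max(2);k=(g<75).astype(np.uint8);N,L,S,C=cv2.connectedComponentsWithStats(k);i=1+np.argmax(S[1:,4]);p=np.argwhere(L==i)[:,::-1]+[270,125]
rect=cv2.minAreaRect(p.astype(np.float32));q=np.array([onz(M['top'],*x,.072) for x in cv2.boxPoints(rect)]);print('lid',rect);print(q.round(4),q.mean(0),np.linalg.norm(np.diff(q,axis=0),axis=1),np.degrees(np.arctan2(*(np.diff(q,axis=0)[:,1::-1].T))))
o=[]
for n,b in(('top',(285,130,375,245)),('side',(275,170,335,255))):
    x0,y0,x1,y1=b;o.append(cv2.resize(ims[n][y0:y1,x0:x1],None,fx=5,fy=5,interpolation=cv2.INTER_CUBIC)[:575])
h=min(x.shape[0] for x in o);out=np.hstack([x[:h] for x in o]);print(out.shape);cv2.imwrite('pics/crop1.png',out)
E
python3 m.py
```

```text
knob [357.81395349 213.06976744] 43 [310.72368421 221.65789474] 76 (array([ 0.50174981, -0.06355883,  0.07685026]), np.float64(0.0007947766705810774)) [ 0.50171922 -0.06312634  0.082     ]
tray [216.08136792 219.79481132] 848 ((216.61766052246094, 220.02944946289062), (35.65273666381836, 27.8915958404541), 14.03624439239502)
[[0.4605 0.3512 0.026 ]
 [0.5312 0.3367 0.026 ]
 [0.5093 0.2455 0.026 ]
 [0.4391 0.2607 0.026 ]] [0.48502298 0.29849908 0.026     ] [0.07212265 0.09372217 0.07188896]
tray side [292.98784195 157.66869301] [0.4819942  0.29813303 0.015     ]
lid ((326.5100402832031, 175.5699920654297), (62.36681365966797, 80.61016845703125), 81.8698959350586)
[[ 0.6597  0.127   0.072 ]
 [ 0.6909 -0.0747  0.072 ]
 [ 0.5336 -0.0964  0.072 ]
 [ 0.5033  0.1018  0.072 ]] [0.5968917  0.01443622 0.072     ] [0.20409651 0.15873303 0.20048554] [ -81.21758305 -172.16425531   98.69159495]
(425, 750, 3)
```

View pics/crop1.png

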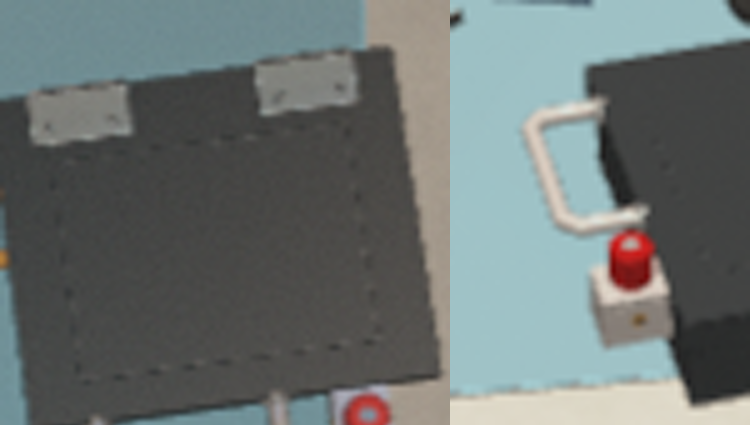

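The crop shows the knob on its lug at the lid's front right and the handle bow to its left. The mask rectangle lost the lid's front strip, so I take the yaw from it and the positions from the knob and handle.

```bash
cat > m2.py <<'E'
from m import *
print('----')
for n,b,z in(('top',(300,205,348,236),.067),('side',(285,180,310,222),.067)):
    x0,y0,x1,y1=b;c=ims[n][y0:y1,x0:x1].astype(int);k=((c[...,2]>150)&(c[...,2]>=c[...,0]-8)).astype(np.uint8)
    N,L,S,C=cv2.connectedComponentsWithStats(k);i=1+np.argmax(S[1:,4]);p=np.argwhere(L==i)[:,::-1]+[x0,y0]
    w=np.array([onz(M[n],*x,z) for x in p]);yaw=np.radians(8.4);bx=np.c_[np.cos(yaw)*w[:,0]+np.sin(yaw)*w[:,1],-np.sin(yaw)*w[:,0]+np.cos(yaw)*w[:,1]]
    f=bx[bx[:,0]<bx[:,0].min()+.012];s=np.polyfit(f[:,1],f[:,0],1);print(n,len(p),'box-frame x range',bx.min(0).round(4),bx.max(0).round(4),'bar x',np.median(f[:,0]).round(4),'bar slope deg',np.degrees(s[0]))
    mid=np.array([np.median(f[:,0]),(bx[:,1].min()+bx[:,1].max())/2]);print('handle world',np.cos(yaw)*mid[0]-np.sin(yaw)*mid[1],np.sin(yaw)*mid[0]+np.cos(yaw)*mid[1])
pin=np.array([.5017,-.0633]);Rz=np.array([[np.cos(yaw),-np.sin(yaw)],[np.sin(yaw),np.cos(yaw)]]);print('pred handle from pin',pin+Rz@[-.025,.062])
s=monitor.read_state();print('tool axes',R(s['orientation']).round(3).tolist())
E
python3 m2.py | sed -n '/----/,$p'
```

```text
----
top 35 box-frame x range [ 0.4627 -0.0964] [ 0.4994 -0.0788] bar x 0.4669 bar slope deg -33.99721413032389
handle world 0.4747146621461543 -0.01845846104413032
side 180 box-frame x range [ 0.4575 -0.1226] [0.5023 0.0025] bar x 0.4634 bar slope deg -0.47358160460084125
handle world 0.46716869691966356 0.008279228404755118
pred handle from pin [ 0.46791104 -0.00561719]
tool axes [[-0.964, 0.266, -0.001], [0.266, 0.964, -0.002], [0.0, -0.002, -1.0]]
```

>>> {"fn": "arm_command", "kwargs": {
  "deltas": [
    [[1.43,-2.67,0,0,0,-2.76],[1.43,-2.67,0,0,0,-2.76],[1.43,-2.67,0,0,0,-2.76],[1.43,-2.67,0,0,0,-2.76],[1.43,-2.67,0,0,0,-2.76],[1.43,-2.67,0,0,0,-2.76],[1.43,-2.67,0,0,0,-2.76],[1.43,-2.67,0,0,0,-2.76],[1.43,-2.67,0,0,0,-2.76],[1.43,-2.67,0,0,0,-2.76],[1.43,-2.67,0,0,0,-2.76],[1.43,-2.67,0,0,0,-2.76]]
  ],
  "gripper": 0.1
}}

```text
t: 1.1
tool_pos: [0.3311, 0.2566, 0.2183]
orientation: [-1.294, -2.863, 0.0]
force: [1.2, 0.3, -0.3]
opening: 0.0512
gripper_force: 0.0
```

>>> {"fn": "arm_command", "kwargs": {
  "deltas": [
    [[1.43,-2.67,-0.7,0,0,-2.76],[1.43,-2.67,-0.7,0,0,-2.76],[1.43,-2.67,-0.7,0,0,-2.76],[1.43,-2.67,-0.7,0,0,-2.76],[1.43,-2.67,-0.7,0,0,-2.76],[1.43,-2.67,-0.7,0,0,-2.76],[1.43,-2.67,-0.7,0,0,-2.76],[1.43,-2.67,-0.7,0,0,-2.76],[1.43,-2.67,-0.7,0,0,-2.76],[1.43,-2.67,-0.7,0,0,-2.76],[1.43,-2.67,-0.7,0,0,-2.76],[1.43,-2.67,-0.7,0,0,-2.76]]
  ]
}}

```text
t: 2.1
tool_pos: [0.5027, -0.0638, 0.1339]
orientation: [-2.056, -2.374, 0.0]
force: [0.5, 0.2, -0.1]
opening: 0.0509
gripper_force: 0.0
```

>>> {"fn": "arm_command", "kwargs": {
  "deltas": [
    [[0,0,0,0,0,0],[0,0,0,0,0,0]]
  ]
}}

```text
t: 2.27
tool_pos: [0.502, -0.0634, 0.1334]
orientation: [-2.055, -2.373, 0.002]
force: [-0.3, -0.0, -0.4]
opening: 0.051
gripper_force: 0.0
```

Run:
```python
from h import *
s=monitor.read_state();m=eyes.camera_model('wrist');im=eyes.read_camera('wrist');cv2.imwrite('pics/w1.png',im)
print(s['t'],np.round(s['tool_pos'],4),R(s['orientation']).round(3).tolist(),m)
b,g,r=[im[...,i].astype(int) for i in range(3)];k=((r>100)&(r>2*g)&(r>2*b)).astype(np.uint8)
N,L,S,C=cv2.connectedComponentsWithStats(k)
for i in range(1,N):
    if S[i,4]>40: print(S[i],C[i],onz(m,*C[i],.085,True))
```

```text
2.2667 [ 0.502  -0.0634  0.1334] [[-0.143, 0.99, -0.002], [0.99, 0.143, 0.001], [0.001, -0.002, -1.0]] {'fx': 309.70691628693146, 'fy': 309.70691628693146, 'cx': 314.60883354837796, 'cy': 199.0572184341132, 'rvec': array([-2.83174109, -0.20295895, -0.02790673]), 'tvec': array([-0.48698931, -0.13813924,  0.27191162])}
[179 141  10  13  76] [183.43421053 146.03947368] [ 0.39710566 -0.02051188  0.085     ]
[310 210  21  16 157] [321.86624204 215.82165605] [ 0.50614286 -0.05940535  0.085     ]
[595 283  14  14 103] [602.67961165 288.98058252] [ 0.87756344 -0.11335845  0.085     ]
```

View pics/w1.png

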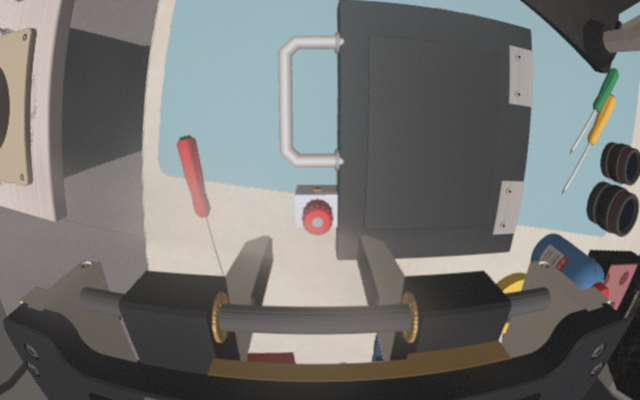

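The wrist picture shows the knob's top centre at about (318,221), between the fingers (270 and 365). The handle bar is at column 286, rows 40 to 160, and parallel to the image columns, so the yaw fits.

Run:
```python
from h import *
m=eyes.camera_model('wrist')
print('knob top',onz(m,318,221,.089,True),'bar',onz(m,286,102,.067,True),onz(m,285.5,70,.067,True),onz(m,287,140,.067,True))
print('legs',onz(m,325,42,.067,True),onz(m,325,160,.067,True))
print('lid front',onz(m,338,60,.072,True),onz(m,338,240,.072,True))
im=cv2.imread('pics/w1.png')[185:245,285:345];cv2.imwrite('pics/w1c.png',cv2.resize(im,None,fx=8,fy=8,interpolation=cv2.INTER_CUBIC))
```

```text
knob top [ 0.50365385 -0.06156013  0.089     ] bar [0.46784041 0.01960527 0.067     ] [0.46411047 0.04360596 0.067     ] [ 0.47238322 -0.0088484   0.067     ]
legs [0.4898727  0.06897136 0.067     ] [ 0.50308897 -0.02003306  0.067     ]
lid front [0.5010948  0.05588037 0.072     ] [ 0.52331356 -0.08224812  0.072     ]
```

View pics/w1c.png

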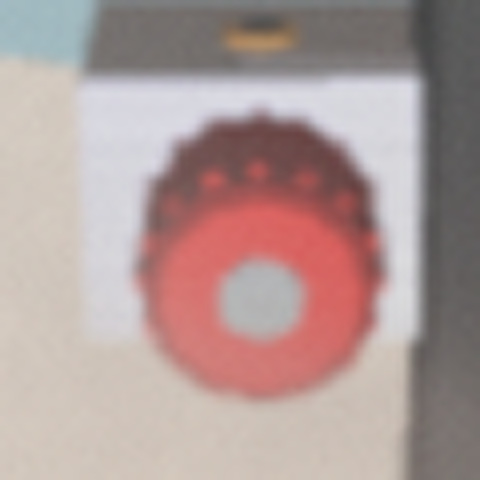

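The enlarged view shows the knob's top disc centred at (317.5,222), over the lug and clear of the lid. The handle sits about 25 mm left of the box centre, and its bar's middle is near (0.468, 0.020).

>>> {"fn": "arm_command", "kwargs": {
  "deltas": [
    [[0.1,0,-1.2,0,0,0],[0,0,-1.2,0,0,0],[0,0,-1.2,0,0,0],[0,0,-0.9,0,0,0],[0,0,-0.7,0,0,0],[0,0,-0.6,0,0,0],[0,0,0,0,0,0],[0,0,0,0,0,0]]
  ]
}}

```text
t: 2.98
tool_pos: [0.5033, -0.0622, 0.0763]
orientation: [-2.053, -2.377, 0.0]
force: [0.4, 0.1, -0.7]
opening: 0.0513
gripper_force: 0.0
```

>>> {"fn": "arm_command", "kwargs": {
  "deltas": [
    [[0,0,0,0,0,0],[0,0,0,0,0,0],[0,0,0,0,0,0],[0,0,0,0,0,0],[0,0,0,0,0,0],[0,0,0,0,0,0],[0,0,0,0,0,0],[0,0,0,0,0,0]]
  ],
  "gripper": -1,
  "squeeze": 45
}}

```text
t: 3.65
tool_pos: [0.5037, -0.0624, 0.0768]
orientation: [2.053, 2.377, 0.0]
force: [0.8, -0.6, 0.6]
opening: 0.0201
gripper_force: 45.0
```

>>> {"fn": "arm_command", "kwargs": {
  "deltas": [
    [[0,0,0.2,0,0,0],[0,0,0.2,0,0,0],[0,0,0.2,0,0,0],[0,0,0.2,0,0,0],[0,0,0.2,0,0,0],[0,0,0.2,0,0,0],[0,0,0.2,0,0,0]]
  ]
}}

```text
t: 4.23
tool_pos: [0.5044, -0.0625, 0.0921]
orientation: [2.053, 2.376, 0.001]
force: [0.2, -0.6, -0.6]
opening: 0.0207
gripper_force: 45.0
```

>>> {"fn": "arm_command", "kwargs": {
  "deltas": [
    [[0,0,0.3,0,0,0],[0,0,0.4,0,0,0],[0,0,0.5,0,0,0],[0,0,0.6,0,0,0],[0,0,0.8,0,0,0],[0,0,1,0,0,0],[0,0,1,0,0,0],[0,0,1,0,0,0],[0,0,0,0,0,0],[0,0,0,0,0,0]]
  ]
}}

```text
t: 5.07
tool_pos: [0.5043, -0.0625, 0.1478]
orientation: [2.052, 2.376, 0.002]
force: [0.0, 0.2, -0.3]
opening: 0.0208
gripper_force: 45.0
```

Run:
```python
from h import *
im=eyes.read_camera('side');cv2.imwrite('pics/s2.png',cv2.resize(im[120:260,240:400],None,fx=4,fy=4,interpolation=cv2.INTER_CUBIC))
```

```text
(no output)
```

View pics/s2.png

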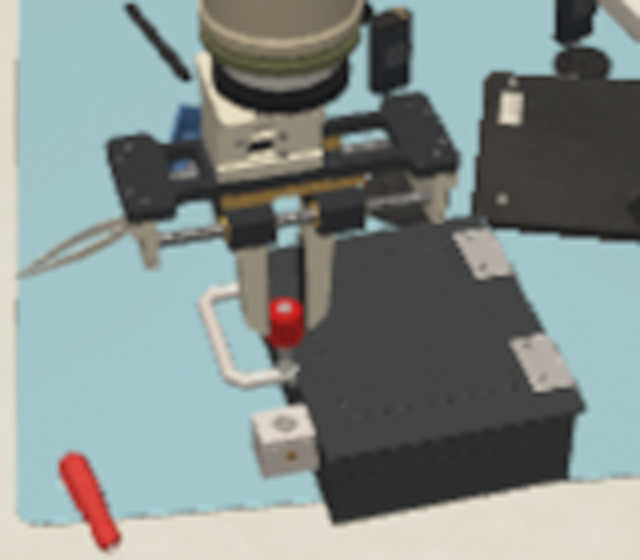

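The pin is out and held by the knob (picture centre at about (285,320)), with its shank clear of the lug and the lid shut. Next is the blue tray, with a tilt so that the pin lies down lengthwise.

>>> {"fn": "arm_command", "kwargs": {
  "deltas": [
    [[-0.14,2.55,0.2,0,0,-1.75],[-0.14,2.55,0.2,0,0,-1.75],[-0.14,2.55,0.2,0,0,-1.75],[-0.14,2.55,0.2,0,0,-1.75],[-0.14,2.55,0.2,0,0,-1.75],[-0.14,2.55,0.2,0,0,-1.75],[-0.14,2.55,0.2,0,0,-1.75],[-0.14,2.55,0.2,0,0,-1.75],[-0.14,2.55,0.2,0,0,-1.75],[-0.14,2.55,0.2,0,0,-1.75],[-0.14,2.55,0.2,0,0,-1.75],[-0.14,2.55,0.2,0,0,-1.75]]
  ]
}}

```text
t: 6.12
tool_pos: [0.4859, 0.2447, 0.1697]
orientation: [-2.454, -1.961, 0.002]
force: [0.7, -0.3, -1.4]
opening: 0.0206
gripper_force: 45.0
```

>>> {"fn": "arm_command", "kwargs": {
  "deltas": [
    [[-0.04,0.63,0,5.5,-1.2,0],[-0.04,0.63,0,5.5,-1.2,0],[-0.04,0.63,0,5.5,-1.2,0],[-0.04,0.63,0,5.5,-1.2,0],[-0.04,0.63,0,5.5,-1.2,0],[-0.04,0.63,0,5.5,-1.2,0],[-0.04,0.63,0,5.5,-1.2,0],[-0.04,0.63,0,5.5,-1.2,0],[0,0,0,0,0,0],[0,0,0,0,0,0],[0,0,0,0,0,0]]
  ]
}}

```text
t: 7.03
tool_pos: [0.4837, 0.2936, 0.1705]
orientation: [-1.975, -1.58, -0.811]
force: [-0.2, 0.1, -0.4]
opening: 0.0207
gripper_force: 45.0
```

Run:
```python
from h import *
s=monitor.read_state();print(s['t'],np.round(s['tool_pos'],4),np.round(s['q'],3),R(s['orientation']).round(3).tolist())
m=eyes.camera_model('side');im=eyes.read_camera('side');cv2.imwrite('pics/s3.png',cv2.resize(im[60:200,220:380],None,fx=4,fy=4,interpolation=cv2.INTER_CUBIC))
t=np.array(s['tool_pos']);z=R(s['orientation'])[:,2];print('tip',t+.038*z,(np.array(proj(m,t+.038*z))-[220,60])*4)
```

```text
7.0333 [0.4837 0.2936 0.1705] [-0.041 -0.209  2.117  0.835  1.214 -0.119] [[0.157, 0.976, 0.15], [0.691, -0.218, 0.689], [0.705, -0.005, -0.709]]
tip [0.4894214  0.31983183 0.14355083] [294.06392557 233.3488737 ]
```

View pics/s3.png

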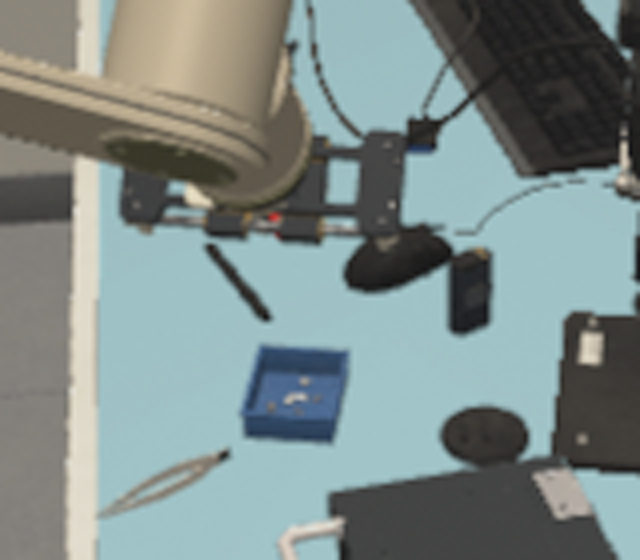

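The arm hides the pin in this view, but the gripper is over the tray at the intended 45° tilt. The tray (crop (295,390)) is free below it.

>>> {"fn": "arm_command", "kwargs": {
  "deltas": [
    [[0,0,-1.4,0,0,0],[0,0,-1.4,0,0,0],[0,0,-1.4,0,0,0],[0,0,-1.4,0,0,0],[0,0,-1.4,0,0,0],[0,0,-1.4,0,0,0],[0,0,-1.4,0,0,0],[0,0,-1.2,0,0,0],[0,0,-1,0,0,0],[0,0,-0.8,0,0,0],[0,0,-0.5,0,0,0],[0,0,0,0,0,0]]
  ]
}}

```text
t: 8.08
tool_pos: [0.4831, 0.2943, 0.0369]
orientation: [-1.972, -1.58, -0.812]
force: [0.4, -0.1, -0.7]
opening: 0.0207
gripper_force: 45.0
```

>>> {"fn": "arm_command", "kwargs": {
  "deltas": [
    [[0,0,0,0,0,0],[0,0,0,0,0,0]]
  ]
}}

```text
t: 8.25
tool_pos: [0.4841, 0.2941, 0.0383]
orientation: [-1.972, -1.58, -0.815]
force: [-0.4, -0.6, -0.0]
opening: 0.0207
gripper_force: 45.0
```

Run:
```python
from h import *
im=eyes.read_camera('wrist');im2=eyes.read_camera('top')
a=cv2.resize(im2[170:260,180:260],(480,540),interpolation=cv2.INTER_CUBIC);b=cv2.resize(im[100:400,230:400],(306,540),interpolation=cv2.INTER_CUBIC)
cv2.imwrite('pics/c4.png',np.hstack([a,b]))
```

```text
(no output)
```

View pics/c4.png

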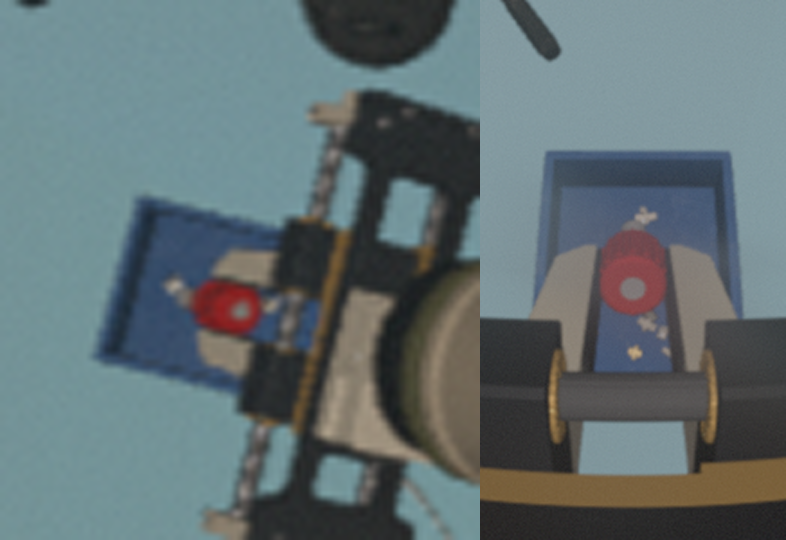

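The knob is held over the tray: top view crop (230,305) inside the blue rim, and wrist view with the shank pointing to the far end. I lower it a little and release.

>>> {"fn": "arm_command", "kwargs": {
  "deltas": [
    [[0,0,-0.2,0,0,0],[0,0,-0.2,0,0,0],[0,0,0,0,0,0]]
  ]
}}

```text
t: 8.6
tool_pos: [0.4834, 0.294, 0.0334]
orientation: [-1.973, -1.579, -0.814]
force: [-0.8, 0.2, -1.0]
opening: 0.0209
gripper_force: 45.0
```

>>> {"fn": "arm_command", "kwargs": {
  "deltas": [
    [[0,0,0,0,0,0],[0,0,0,0,0,0],[0,0,0,0,0,0],[0,0,0,0,0,0],[0,0,0,0,0,0],[0,0,0,0,0,0]]
  ],
  "gripper": -0.25
}}

```text
t: 9.1
tool_pos: [0.4835, 0.2941, 0.0337]
orientation: [-1.973, -1.579, -0.814]
force: [-0.0, 0.1, -0.0]
opening: 0.0349
gripper_force: 0.0
```

>>> {"fn": "arm_command", "kwargs": {
  "deltas": [
    [[-0.15,-0.69,0.71,0,0,0],[-0.15,-0.69,0.71,0,0,0],[-0.3,-1.4,1.4,0,0,0],[-0.3,-1.4,1.4,0,0,0],[-0.3,-1.4,1.4,0,0,0],[-0.3,-1.4,1.4,0,0,0],[-0.3,-1.4,1.4,0,0,0],[0,0,2,0,0,0],[0,0,2,0,0,0],[0,0,0,0,0,0]]
  ]
}}

```text
t: 9.93
tool_pos: [0.4679, 0.2089, 0.1627]
orientation: [-1.974, -1.582, -0.821]
force: [1.0, -0.4, 0.2]
opening: 0.0346
gripper_force: 0.0
```

Run:
```python
from h import *
im=eyes.read_camera('wrist');im2=eyes.read_camera('top');s=monitor.read_state();print(s['t'],np.round(s['tool_pos'],4),np.round(s['q'],3),R(s['orientation']).round(3).tolist())
a=cv2.resize(im2[170:260,180:260],(480,540),interpolation=cv2.INTER_CUBIC);b=cv2.resize(im[50:350,230:400],(306,540),interpolation=cv2.INTER_CUBIC)
cv2.imwrite('pics/c5.png',np.hstack([a,b]))
```

```text
10.0333 [0.4662 0.2094 0.159 ] [-0.249 -0.243  2.17   0.812  1.343 -0.276] [[0.155, 0.976, 0.153], [0.69, -0.218, 0.69], [0.707, -0.001, -0.707]]
```

View pics/c5.png

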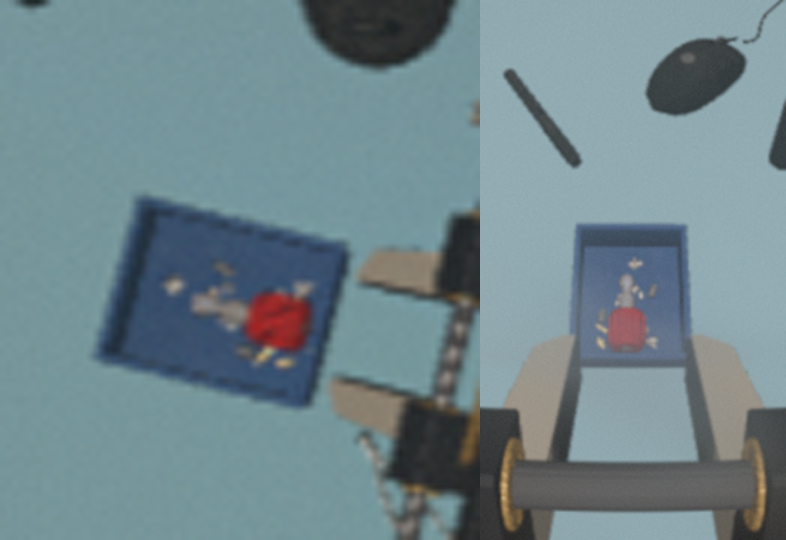

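The pin lies flat in the blue tray, knob at crop (278,320) and well inside the rim. Now the handle.

>>> {"fn": "arm_command", "kwargs": {
  "deltas": [
    [[0,-1.2,0,-5.5,1.2,0],[0,-1.2,0,-5.5,1.2,0],[0,-1.2,0,-5.5,1.2,0],[0,-1.2,0,-5.5,1.2,0],[0,-1.2,0,-5.5,1.2,0],[0,-1.2,0,-5.5,1.2,0],[0,-1.2,0,-5.5,1.2,0],[0,-1.2,0,-5.5,1.2,0],[0,-2.35,0,0,0,5.3],[0,-2.35,0,0,0,5.3],[0,-2.35,0,0,0,5.3],[0,-2.35,0,0,0,5.3]]
  ],
  "gripper": -0.32
}}

```text
t: 11.03
tool_pos: [0.4643, 0.0196, 0.1563]
orientation: [-2.04, -2.386, 0.003]
force: [0.5, -0.2, 0.2]
opening: 0.032
gripper_force: 0.0
```

>>> {"fn": "arm_command", "kwargs": {
  "deltas": [
    [[0,0,0,0,0,0],[0,0,0,0,0,0],[0,0,0,0,0,0]]
  ]
}}

```text
t: 11.28
tool_pos: [0.4649, 0.0204, 0.1569]
orientation: [-2.051, -2.377, 0.001]
force: [0.2, 0.6, -0.3]
opening: 0.0321
gripper_force: 0.0
```

Run:
```python
from h import *
m=eyes.camera_model('wrist');im=eyes.read_camera('wrist');s=monitor.read_state();print(s['t'],np.round(s['tool_pos'],4),R(s['orientation']).round(3).tolist())
cv2.imwrite('pics/w6.png',im)
for r in range(110,190,10):
    g=im[r,200:420].min(1).astype(int);i=np.where(g>140)[0]+200;print(r,i.min() if len(i) else '',i.max() if len(i) else '',len(i))
import json;json.dump({k:np.array(v).tolist() for k,v in m.items()},open('w6.json','w'))
```

```text
11.3333 [0.465  0.0208 0.1572] [[-0.147, 0.989, -0.001], [0.989, 0.147, 0.0], [0.001, -0.001, -1.0]]
110 200 419 220
120 200 359 160
130 200 360 161
140 200 359 160
150 200 365 165
160 200 365 162
170 200 358 159
180 200 358 158
```

View pics/w6.png

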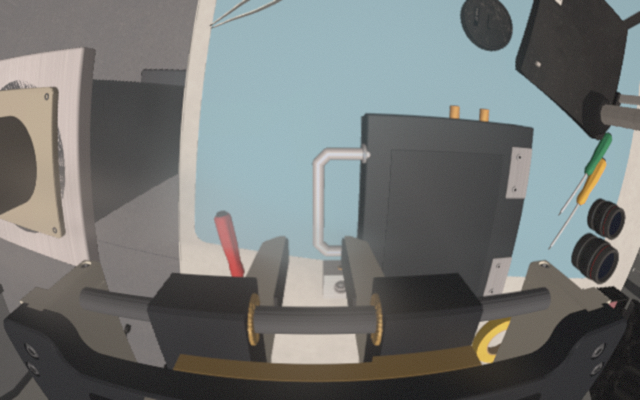

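The wrist view shows the bar at column 318–319, rows 160 to 245, between the fingers (288 and 343).

Run:
```python
from h import *;import json
m={k:np.array(v) for k,v in json.load(open('w6.json')).items()}
for uv in((318.5,202),(318.5,165),(318.5,240),(345,155),(340,249),(362,130)): print(uv,onz(m,*uv,.067,True).round(4))
```

```text
(318.5, 202) [0.4674 0.0215 0.067 ]
(318.5, 165) [0.4625 0.0538 0.067 ]
(318.5, 240) [ 0.4729 -0.0144  0.067 ]
(345, 155) [0.4832 0.0656 0.067 ]
(340, 249) [ 0.4939 -0.0207  0.067 ]
(362, 130) [0.4938 0.0888 0.067 ]
```

>>> {"fn": "arm_command", "kwargs": {
  "deltas": [
    [[0.1,0,-1.3,0,0,0],[0.1,0,-1.3,0,0,0],[0,0,-1.3,0,0,0],[0,0,-1.3,0,0,0],[0,0,-1.3,0,0,0],[0,0,-1.1,0,0,0],[0,0,-0.9,0,0,0],[0,0,-0.8,0,0,0],[0,0,-0.7,0,0,0],[0,0,-0.7,0,0,0],[0,0,0,0,0,0],[0,0,0,0,0,0]]
  ]
}}

```text
t: 12.33
tool_pos: [0.4674, 0.0203, 0.0506]
orientation: [-2.049, -2.38, 0.001]
force: [-0.3, -0.2, -0.7]
opening: 0.0315
gripper_force: 0.0
```

>>> {"fn": "arm_command", "kwargs": {
  "deltas": [
    [[0,0,0,0,0,0],[0,0,0,0,0,0],[0,0,0,0,0,0],[0,0,0,0,0,0],[0,0,0,0,0,0],[0,0,0,0,0,0]]
  ],
  "gripper": -1,
  "squeeze": 30
}}

```text
t: 12.83
tool_pos: [0.4677, 0.0202, 0.0511]
orientation: [2.049, 2.381, 0.0]
force: [-0.5, -0.1, 0.8]
opening: 0.0091
gripper_force: 30.0
```

Run:
```python
from h import *
s=monitor.read_state();print({k:np.round(s[k],4).tolist() for k in('t','tool_pos','force','opening','gripper_force','q')})
yaw=np.radians(8.6);prev=np.zeros(2)
for a in range(5,65,5):
    t=np.radians(a);p=np.array([-.209*np.cos(t)+.003*np.sin(t)+.209,.209*np.sin(t)+.003*np.cos(t)-.003]);d=(p-prev)*100;prev=p
    print(a,(d[0]*np.cos(yaw)).round(2),(d[0]*np.sin(yaw)).round(2),d[1].round(2),(p*100).round(2))
```

```text
{'t': 12.8333, 'tool_pos': [0.4677, 0.0202, 0.0511], 'force': [-0.5484, -0.067, 0.8239], 'opening': 0.0091, 'gripper_force': 30.0001, 'q': [-0.0664, -0.0773, 2.0181, -0.0001, 1.2003, -0.2157]}
5 0.1 0.02 1.82 [0.11 1.82]
10 0.26 0.04 1.8 [0.37 3.62]
15 0.42 0.06 1.77 [0.79 5.4 ]
20 0.57 0.09 1.73 [1.36 7.13]
25 0.71 0.11 1.67 [2.08 8.8 ]
30 0.86 0.13 1.61 [ 2.95 10.41]
35 0.99 0.15 1.52 [ 3.95 11.93]
40 1.12 0.17 1.43 [ 5.08 13.36]
45 1.24 0.19 1.33 [ 6.33 14.69]
50 1.35 0.2 1.21 [ 7.7 15.9]
55 1.45 0.22 1.09 [ 9.16 16.99]
60 1.53 0.23 0.96 [10.71 17.95]
```

Bar gripped (opening 9 mm). I raise the lid along its arc.

>>> {"fn": "arm_command", "kwargs": {
  "deltas": [
    [[0.05,0.01,0.91,0,0,0],[0.05,0.01,0.91,0,0,0],[0.13,0.02,0.9,0,0,0],[0.13,0.02,0.9,0,0,0],[0.21,0.03,0.88,0,0,0],[0.21,0.03,0.88,0,0,0],[0.28,0.04,0.87,0,0,0],[0.28,0.04,0.87,0,0,0],[0.36,0.05,0.84,0,0,0],[0.36,0.05,0.84,0,0,0],[0.43,0.06,0.8,0,0,0],[0.43,0.06,0.8,0,0,0]]
  ]
}}

```text
t: 13.83
tool_pos: [0.4951, 0.0243, 0.1551]
orientation: [-2.047, -2.378, 0.005]
force: [-9.2, -3.2, 1.0]
opening: 0.0088
gripper_force: 30.0
```

>>> {"fn": "arm_command", "kwargs": {
  "deltas": [
    [[0.5,0.08,0.76,0,0,0],[0.5,0.08,0.76,0,0,0],[0.56,0.08,0.72,0,0,0],[0.56,0.08,0.72,0,0,0],[0.62,0.1,0.66,0,0,0],[0.62,0.1,0.66,0,0,0],[0.68,0.1,0.6,0,0,0],[0.68,0.1,0.6,0,0,0]]
  ]
}}

```text
t: 14.5
tool_pos: [0.5417, 0.0312, 0.2127]
orientation: [-2.048, -2.379, 0.006]
force: [-21.6, -4.1, 18.2]
opening: 0.0086
gripper_force: 30.0
```

>>> {"fn": "arm_command", "kwargs": {
  "deltas": [
    [[0.72,0.11,0.55,0,0,0],[0.72,0.11,0.55,0,0,0],[0.76,0.11,0.48,0,0,0],[0.76,0.11,0.48,0,0,0],[0,0,0,0,0,0],[0,0,0,0,0,0],[0,0,0,0,0,0]]
  ]
}}

```text
t: 15.08
tool_pos: [0.5737, 0.036, 0.234]
orientation: [2.048, 2.38, 0.001]
force: [-11.7, -3.2, 16.2]
opening: 0.0092
gripper_force: 30.0
```

Run:
```python
from h import *
s=monitor.read_state();print({k:np.round(s[k],4).tolist() for k in('t','tool_pos','force','opening','gripper_force')},R(s['orientation']).round(3)[:,2])
d=np.array(s['tool_pos'])-[.4677,.0202,.0511];c=np.linalg.norm(d);print(d,c,np.degrees(2*np.arcsin(c/2/.209)))
im=eyes.read_camera('side');im2=eyes.read_camera('top');cv2.imwrite('pics/s7f.png',im);cv2.imwrite('pics/t7f.png',im2)
cv2.imwrite('pics/s7.png',np.hstack([cv2.resize(im[120:260,260:410],(600,560),interpolation=cv2.INTER_CUBIC),cv2.resize(im2[190:245,190:240],(200,220)).repeat(1,0) if 0 else cv2.copyMakeBorder(cv2.resize(im2[190:245,190:240],(200,220)),0,340,0,0,cv2.BORDER_CONSTANT)]))
```

```text
{'t': 15.0833, 'tool_pos': [0.5737, 0.036, 0.234], 'force': [-11.6964, -3.2447, 16.1664], 'opening': 0.0092, 'gripper_force': 30.0029} [ 0.002 -0.    -1.   ]
[0.10604965 0.01579656 0.18285321] 0.2119701772424686 60.94246519784695
```

View pics/s7.png

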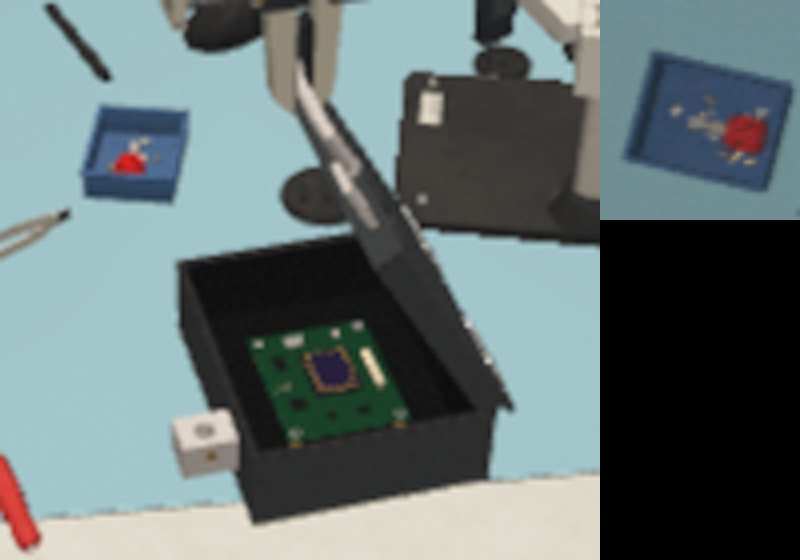

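The side view shows the pin in the blue tray and the lid open on its hinge, with its plane seen nearly edge-on. The wrist carries about 20 N radially, pressing towards the hinge, so I check the angle from the image and then relax that.

Run:
```python
from h import *
m=eyes.camera_model('side');im=cv2.imread('pics/s7f.png');yaw=np.radians(8.6);B=np.array([[np.cos(yaw),np.sin(yaw),0],[-np.sin(yaw),np.cos(yaw),0],[0,0,1]])
P=[];U=[]
for r in range(183,218,2):
    g=im[r].astype(int).max(1);k=330
    xs=[x for x in range(345,400) if g[x]<100];x=max(xs)
    x=x+(100-g[x])/(g[x+1]-g[x]);U.append((r,round(x,1)))
    o,d=ray(m,x+.0,r);o,d=B@o,B@d;P.append(o+d*(-.1752-o[1])/d[1])
P=np.array(P);f=np.polyfit(P[:,0],P[:,2],1);print(U[::3]);print(P[::4].round(4));print('edge angle',180-np.degrees(np.arctan(f[0]))if f[0]>0 else -np.degrees(np.arctan(f[0])),'resid',np.std(P[:,2]-np.polyval(f,P[:,0])))
o=B@ray(m,0,0)[0];bar=B@np.array([.4677,.0202,.07]);print('cam box',o,'hinge x',bar[0]+.209,'elev of cam plane',np.degrees(np.arctan2(o[2]-.068,bar[0]+.209-o[0])))
```

```text
[(183, np.float64(367.0)), (189, np.float64(370.1)), (195, np.float64(373.2)), (201, np.float64(375.4)), (207, np.float64(380.0)), (213, np.float64(383.4))]
[[ 0.6118 -0.1752  0.2028]
 [ 0.6242 -0.1752  0.1761]
 [ 0.6358 -0.1752  0.1487]
 [ 0.6513 -0.1752  0.1196]
 [ 0.6667 -0.1752  0.0894]]
edge angle 64.3810400533391 resid 0.00183181696818167
cam box [ 0.27806745 -0.97308064  0.89079208] hinge x 0.6744619733532475 elev of cam plane 64.2767416194828
```

Run:
```python
from h import *
m=eyes.camera_model('side');im=cv2.imread('pics/s7f.png');yaw=np.radians(8.6);B=np.array([[np.cos(yaw),np.sin(yaw),0],[-np.sin(yaw),np.cos(yaw),0],[0,0,1]])
ts=eyes.camera_model('top')
# predicted right/left outer (top) edges for given angles, hinge axis x=.6745,z=.067, top surface 5 mm above axis at shut
for a in(56,58,60,62,64):
    t=np.radians(a);L=[]
    for y in(-.1752,.0248):
        for l in(.03,.169):
            p=np.array([.6745-l*np.cos(t)+.005*np.sin(t),y,.067+l*np.sin(t)+.005*np.cos(t)]);L.append(np.round((np.array(proj(m,B.T@p))-[260,120])*4))
    print(a,[x.tolist() for x in L])
c=im[125:235,325:400];c=cv2.convertScaleAbs(c,alpha=2.2,beta=0);cv2.imwrite('pics/s8.png',cv2.resize(c,None,fx=5,fy=5,interpolation=cv2.INTER_CUBIC))
```

```text
56 [[492.0, 375.0], [383.0, 250.0], [389.0, 188.0], [285.0, 64.0]]
58 [[494.0, 374.0], [392.0, 245.0], [390.0, 187.0], [292.0, 59.0]]
60 [[496.0, 374.0], [401.0, 239.0], [391.0, 186.0], [300.0, 54.0]]
62 [[497.0, 373.0], [410.0, 234.0], [393.0, 186.0], [308.0, 49.0]]
64 [[499.0, 372.0], [419.0, 229.0], [394.0, 185.0], [316.0, 45.0]]
```

View pics/s8.png

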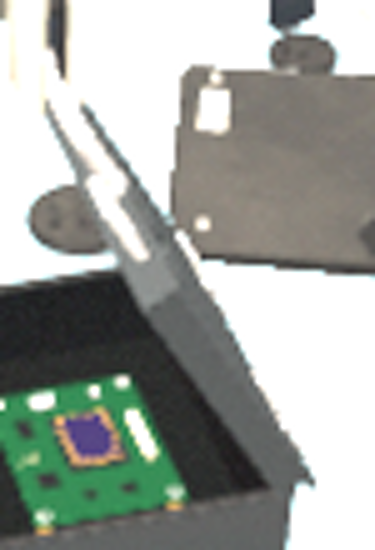

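The enlarged view puts the lid's front right corner near where 61 to 62° would project, and the tool's travel gives 60.9°. I ease the lid back by about 1° and relax the radial push.

>>> {"fn": "arm_command", "kwargs": {
  "deltas": [
    [[-0.14,-0.02,0.03,0,0,0],[-0.14,-0.02,0.03,0,0,0],[-0.14,-0.02,0.03,0,0,0],[-0.14,-0.02,0.03,0,0,0],[0,0,0,0,0,0],[0,0,0,0,0,0],[0,0,0,0,0,0]]
  ]
}}

```text
t: 15.77
tool_pos: [0.5678, 0.0351, 0.2308]
orientation: [-2.049, -2.381, 0.001]
force: [2.8, -4.1, -8.4]
opening: 0.0089
gripper_force: 30.0
```

```bash
cat > chk.py <<'E'
from h import *
T=[]
for i in range(4):
    eyes.read_camera('side');s=monitor.read_state();T.append(s['tool_pos'])
p=np.mean(T,0);d=p-[.4677,.0202,.0511];x=np.hypot(d[0],d[1]);z=d[2]
print(s['t'],p.round(4),np.std(T,axis=0).round(4),np.round(s['force'],1),s['gripper_force'],'angles',[(b,round(np.degrees(np.arctan2(z-b,.209-x)-np.arctan2(-b,.209)),2),np.hypot(z-b,.209-x).round(4)) for b in(-.003,0,.003)])
E
python3 chk.py
```

```text
15.9667 [0.5679 0.0352 0.2309] [0. 0. 0.] [ 3.5 -3.8 -8.1] 29.996702671051025 angles [(-0.003, np.float64(58.68), np.float64(0.2121)), (0, np.float64(59.08), np.float64(0.2095)), (0.003, np.float64(59.48), np.float64(0.207))]
```

>>> {"fn": "arm_command", "kwargs": {
  "deltas": [
    [[0.12,0.02,0,0,0,0],[0.12,0.02,0,0,0,0],[0,0,0,0,0,0],[0,0,0,0,0,0],[0,0,0,0,0,0]]
  ]
}}

```text
t: 16.38
tool_pos: [0.5705, 0.0355, 0.2323]
orientation: [2.049, 2.381, 0.0]
force: [-1.6, -4.9, 1.3]
opening: 0.0088
gripper_force: 30.0
```

```bash
python3 chk.py
python3 - <<'E'
from h import *
a=cv2.imread('pics/side0.png');b=eyes.read_camera('side');t0=cv2.imread('pics/top0.png');t=eyes.read_camera('top')
# bystanders unmoved? mean change around each (top view)
for n,(x,y,r) in dict(lens=(243,168,12),batt=(180,161,9),driver=(356,263,10),tweez=(250,262,10),redtray=(462,224,20)).items():
    print(n,np.abs(t[y-r:y+r,x-r:x+r].astype(int)-t0[y-r:y+r,x-r:x+r]).mean().round(1))
c=t[195:245,190:245].astype(int);k=(c[...,2]>110)&(c[...,2]>2*c[...,1])&(c[...,2]>2*c[...,0]);p=np.argwhere(k).mean(0);print('pin knob',onz(eyes.camera_model('top'),p[1]+190,p[0]+195,.013),k.sum())
E
```

```text
16.5833 [0.5704 0.0355 0.2322] [0. 0. 0.] [-2.2 -4.9 -0.4] 29.998742938041687 angles [(-0.003, np.float64(59.45), np.float64(0.212)), (0, np.float64(59.87), np.float64(0.2094)), (0.003, np.float64(60.27), np.float64(0.2069))]
lens 26.7
batt 2.1
driver 40.1
tweez 31.0
redtray 1.5
pin knob [0.47830596 0.27823107 0.013     ] 64
```

Run:
```python
from h import *
a=cv2.imread('pics/side0.png').astype(int);b=eyes.read_camera('side').astype(int)
for n,(x,y,r) in dict(driver=(265,248,14),tweez=(262,181,12),lens=(336,169,7),batt=(338,132,8)).items(): print(n,np.abs(a-b)[y-r:y+r,x-r:x+r].mean().round(1))
s=monitor.read_state();print(s['t'],s['gripper_force'],np.round(s['force'],1))
print(ticket.close_job())
```

```text
driver 3.4
tweez 3.7
lens 5.7
batt 43.6
16.7333 29.9987930059433 [-2.3 -4.7 -0. ]
the job is handed in; nothing more can be done
None
```

The job is handed in at 16.7 s: the pin was pulled with the lid shut and lies in the blue tray, and the lid is held by its handle at about 60° (59.9° from the tool's travel; the one image check, taken before I eased it back about 1°, read 61–62° against 60.9° then), with no sign in the pictures that anything else on the bench moved; I viewed 12 pictures, two over the limit of 10.

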